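# Feed the laundry soap bar into the wall-feeder channel

## Task

Take the grey squeegee handle from its sloping pegboard stand and use it as a push stick: feed the bar of laundry soap from the loading ledge through the narrow aluminium channel until it is fully home against the end stop. Then lay the handle back in both clips of the sloping stand and let go. Touch the soap only with the handle, and leave the mug, basket and bottle where they stand.

Things in the scene. Friction and masses are not known exactly. Their poses are not given: they have to be found in the camera images.
- feeder: Fixed aluminium soap feeder: a loading ledge, then a channel. Origin: on the table (z = 0) below the centre of the channel's mouth; x is the level feed direction, z up. Its floor is level, 35 mm above the table. Ledge: x = -110 to 0 mm, 104 mm wide, open above and behind; channel: x = 0 to 100. The soap is home with its centre at x = 68 (rear face at 36).
- channel_mouth (a point): Centre of the channel floor at its mouth (feeder x = 0). Channel inside 52 mm wide, 42 mm high, walls 4 mm, outer top 80 mm above the table; its roof is two lips with a 28 mm slot open along the middle. Two guide cheeks, 25 mm high and 4 mm thick, flare from the mouth to about 95 mm apart at feeder x = -42.
- channel_stop (a point): Centre of the channel floor at the inner face of the end stop, a wall closing the channel's far end 100 mm from the mouth.
- soap: Loose pale ochre bar of laundry soap, 64 x 46 x 36 mm (x, y, z), about 130 g, lying on the loading ledge, its long x axis roughly along the feed direction. Origin: centre of its underside.
- stick: Loose grey plastic squeegee handle without blade, the push stick: straight square bar 280 x 22 x 22 mm, about 110 g. Origin: its centre; x along its length, pointing to its upper end as it lies in the stand. It starts in the two clips of the sloping stand, lower end by the foot stop, free on both sides between the clips.
- cradle: Fixed white perforated board of the stand, 300 x 110 x 6 mm, sloping 35 degrees from level, rising away from the robot. Origin: centre of its upper face, 95 mm above the table; x up the slope, y level, z out of the face. Two steel U-clips at x = -90 and 90 mm hold the handle; seated, its centre is at x and y about 0, z = 30 mm, with 19 mm free under it between the clips.
- upper_clip (a point): Centre of the seat of the upper U-clip, 19 mm above the board's face. Each clip is open at the top, 16 mm long, 32 mm wide inside, with side walls 4 mm thick reaching 37 mm above the board. The lower clip is alike, 180 mm down the slope.
- foot_stop (a point): Inner face of the foot stop at the board's lower end (x = -141 mm on the board), 40 mm high, which keeps the handle from sliding down.
- mug: Red ceramic mug, 80 mm across, 95 mm high, with brushes to 210 mm high; bystander. Origin: centre of its foot.
- basket: Aluminium basket of clothes pegs, 110 x 160 x 70 mm; bystander. Origin: centre of its underside.
- bottle: White plastic bottle, 66 mm across, 190 mm high; bystander. Origin: centre of its foot.

How it is judged:
On the way, in this order (a step that is already met when the one before it is completed fails the run):
1. the handle is lifted out of the stand's clips (z of stick in the frame of cradle above 0.06 m), for 0.1 s.
2. the soap bar is fully home against the end stop in the channel (within 5 mm), while the handle is out of the stand (x of soap in the frame of feeder between 0.063 and 0.073 m and y of soap in the frame of feeder between -0.012 and 0.012 m and z of soap in the frame of feeder below 0.045 m and distance between stick and cradle above 0.06 m), for 0.1 s.
At the end, for the whole second after the job is handed in: The soap lies flat in the channel with its front within 5 mm of the end stop; the handle lies released and at rest seated in both clips of the sloping stand, within 30 mm of its first place along the slope (either end up); the soap and handle are still (x of soap in the frame of feeder between 0.063 and 0.073 m and y of soap in the frame of feeder between -0.012 and 0.012 m and z of soap in the frame of feeder between 0.025 and 0.045 m and x of stick in the frame of cradle between -0.03 and 0.03 m and y of stick in the frame of cradle between -0.012 and 0.012 m and z of stick in the frame of cradle between 0.022 and 0.038 m and angle between the x axis of stick and the x axis of cradle, either way round below 0.1 rad and linear speed of each of stick, soap below 0.02 m/s); the robot touches nothing.
It fails at once if the robot itself touches the soap (contact force between any of the fingers, the arm and soap above 0.5 N).
It fails at once if the mug, basket or bottle is moved by more than 30 mm (distance of any of mug, basket, bottle from where it was at the start of the episode above 0.03 m).
It also fails if it takes over 53 s, if anything falls off the work surface, if the arm or the gripper's body presses on something with over 40 N, if the wrist force passes 120 N, or if a joint passes its speed limit or range.

## Robot

A 7-joint arm with a two-finger parallel gripper is mounted at the origin on the work surface. World frame = base frame: x ahead of the robot, y to its left, z up, the work surface at z = 0. Lengths are in m, angles in rad, forces in N, time in s.
With the tool pointing down it reaches from about 0.4 to 0.85 m from the base axis. Payload 10.4 kg.
Tool frame: the origin (TCP) lies on the centre line of the jaws, within the pads' length; the fingertips stand 11 mm ahead of it and the grasp point (between the pads) lies 8 mm behind it; z points along the fingers, y is the line along which they close (so a half turn about z gives the same grasp; the last joint's range is limited). The gripper opens to 87 mm and grips with 3 to 60 N. Pads are 19 mm wide; open, the fingers measure 117 mm over their backs; the gripper's body (75 mm by 190 mm) begins 51 mm behind the grasp point.
Start: joints at [1.193, 0.332, -0.065, 1.46, 0.022, 1.35, -0.088], TCP at [0.217, -0.586, 0.234] pointing down, gripper open.
Joint ranges: [-2.6, 2.6], [-0.5, 2.12], [-1.47, 1.34], [0.16, 2.42], [-1.27, 4.41], [0.06, 2.06], [-2.6, 2.6]. Speed limits (rad/s): [2.22, 2.22, 2.79, 2.79, 3.14, 3.14, 3.14].

## Interface

Orientations are given as a unit quaternion [x, y, z, w].
In Python, from bench import r gives the robot as it stands.
- The arm moves only by the shell command python3 -m pendant 'ROWS' [OPENING] [FORCE]. ROWS is JSON, a list of rows, each a list of 4 numbers: the shift along the tool's x, y, z in m, then the turn about the tool's z in rad. A call has 1 to 8 rows; each row shifts and turns the commanded pose from where the row before left it, along the tool's axes as they then stand; what a row does not reach is not made up. A row lasts 1/12 s, in which the tool goes at most 41.7 mm and 7.16 degrees, less where a joint would pass 70% of its speed; a pose out of reach is approached as far as the arm can. A call with a gripper value outside its range is refused whole. OPENING is the opening, from 0 (shut) to 1 (fully open), set as the call begins (- or left out, the last holds). The fingers move at their own pace and stop on an object; FORCE is the grip in N (left out, the last holds). Time passes only in rows, so rows that do not move let the fingers close. It gives the time, the measured TCP pose, the force, the opening and the grip force at its end, in the units of the state.
- r.read_state(): the state, without advancing time (a new reading comes with each control period).
- r.camera(name): name is "side" or "top"; returns a dict with "img" (384x512x3 uint8, red, green, blue), "camera_matrix" (3x3 intrinsics, pixels), "xyz" and "attitude" of the camera in the world. Camera axes: x right, y down, z forward; pixel columns grow to the right and rows downward; lengths in m; the calibration is good to about 2 mm. A picture is of the moment at which its call begins. There is no depth.
- r.close_job(): hands the job in; it is judged then, once.
Trained networks look in the newest picture that a camera, given by its name, has taken for a name from the list of things; names that differ only in an ending like _2 or _b are one class to them, and where a whole thing is asked for, a point or a joint stands for the part that bears it (a point fixed in the world has none). Each returns a list of dicts, best first, with "score" (0 to 1); they miss things now and then, are a little off and sometimes report something else, mostly with a low value. They report only what shows in the picture. A call takes as long as a camera call.
- r.outline_of(thing, camera): "mask" (384x512 bool, what is visible of it) and "bbox" ([centre column, centre row, width, height] in pixels, round what is visible of it).
The state is a dict: "time": time; "joint_positions": joint angles; "joint_vel": joint speeds; "joint_torque": joint torques, N m; "ee_pos": TCP position; "eef_rot": TCP orientation; "ft_force": force on the tool from outside, world axes, zero at the start; "torque": the same for the moment, N m; "width": finger opening in m; "grip_force": force on a finger pad.
Only numpy, scipy, OpenCV 4.12 (cv2) and the standard library are available. Lean on these libraries where they do the work, as an engineer would, in place of code of your own. Each camera call takes 0.05 s, during which the arm holds its last target. There are 200 camera calls.

## Working session

There is one attempt and no reset: what is moved stays moved. The work goes in short steps, Python scripts to look and compute and a shell command to move; the robot and the scene stay as the last step left them, time stands still between calls to the robot, and variables do not carry over. Pictures are saved under pics/ and viewed, at most 10 in all, crops included, and the job is handed in when it is done.

```bash
ls; mkdir -p pics
python3 - <<'E'
from bench import r
import cv2,numpy as np
for c in("side","top"):
    d=r.camera(c);cv2.imwrite(f"pics/{c}0.png",d["img"][:,:,::-1])
    print(c,np.round(d["camera_matrix"],1).tolist(),d["xyz"],d["attitude"])
    for t in("feeder","soap","stick","cradle","mug","basket","bottle"):
        o=r.outline_of(t,c)
        print(t,[(round(x["score"],2),np.round(x["bbox"]).tolist()) for x in o[:2]])
s=r.read_state();print(s["ee_pos"],s["eef_rot"],s["time"])
E
```

```text
pics
side [[419.7, 0.0, 254.8], [0.0, 419.7, 201.2], [0.0, 0.0, 1.0]] [0.09602802 0.4422411  0.89624766] [-0.36079376  0.86935402 -0.3100828   0.13379127]
feeder [(0.67, [182.0, 262.0, 98.0, 75.0])]
soap [(0.92, [202.0, 241.0, 30.0, 28.0])]
stick [(0.83, [354.0, 147.0, 40.0, 101.0])]
cradle [(0.88, [352.0, 148.0, 67.0, 118.0])]
mug [(0.75, [260.0, 133.0, 35.0, 64.0]), (0.29, [350.0, 149.0, 71.0, 110.0])]
basket [(0.69, [188.0, 201.0, 76.0, 73.0])]
bottle [(0.96, [235.0, 150.0, 23.0, 64.0])]
top [[356.0, 0.0, 256.3], [0.0, 356.0, 193.9], [0.0, 0.0, 1.0]] [ 0.39100903 -0.02935034  1.08024462] [ 0.70644455 -0.70331661  0.04378175 -0.06606814]
feeder [(0.92, [195.0, 181.0, 84.0, 39.0])]
soap [(0.65, [212.0, 178.0, 27.0, 18.0])]
stick [(0.83, [384.0, 208.0, 58.0, 86.0]), (0.7, [382.0, 201.0, 90.0, 108.0])]
cradle [(0.87, [384.0, 202.0, 89.0, 109.0])]
mug [(0.74, [384.0, 201.0, 90.0, 106.0]), (0.58, [333.0, 129.0, 32.0, 45.0])]
basket [(0.76, [238.0, 133.0, 60.0, 43.0]), (0.51, [193.0, 182.0, 82.0, 39.0])]
bottle [(0.72, [294.0, 131.0, 27.0, 38.0])]
[ 0.21713642 -0.5861048   0.23360749] [9.84310644e-01 1.76444183e-01 8.57946547e-06 7.80883672e-05] 0.8
```

Run:
```python
import cv2
a=cv2.imread("pics/top0.png");b=cv2.imread("pics/side0.png")
cv2.imwrite("pics/v1.png",cv2.resize(a[90:290,130:450],None,fx=2.5,fy=2.5,interpolation=cv2.INTER_CUBIC))
cv2.imwrite("pics/v2.png",cv2.resize(b[80:320,120:440],None,fx=2.5,fy=2.5,interpolation=cv2.INTER_CUBIC))
```

```text
(no output)
```

View pics/v1.png

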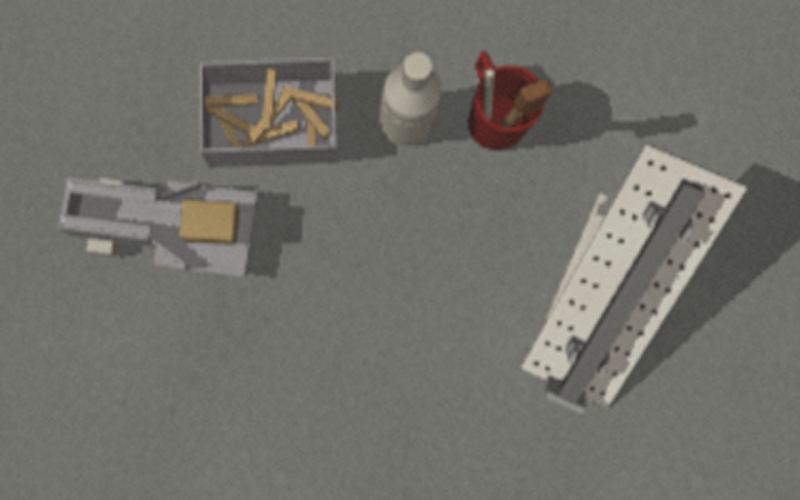

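View pics/v2.png

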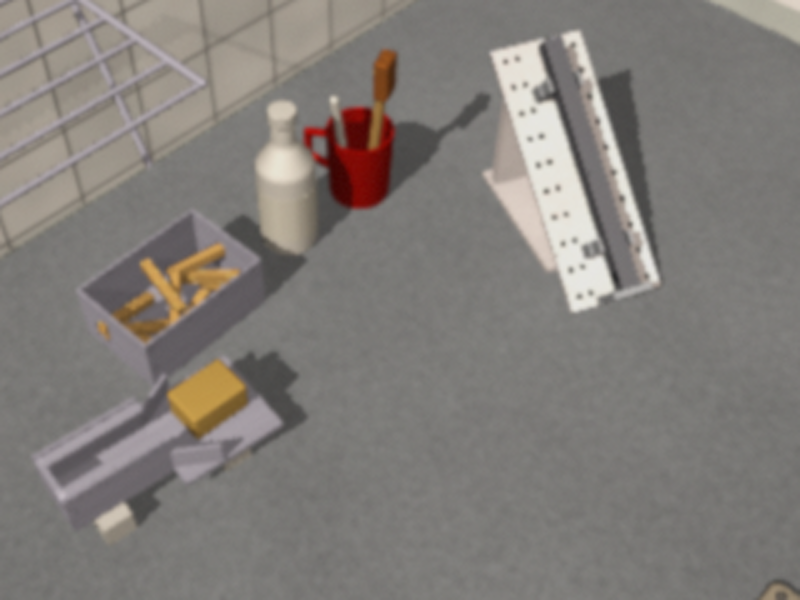

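The top view shows the feeder at the left, feeding image-left, with the soap at about px (213,178). The stand is at the right, its lower end near px (358,248). The side view agrees. I'll fit both poses to the corners I picked out.

```bash
cat > h.py <<'E'
from bench import r
import cv2,numpy as np
from scipy.optimize import least_squares
from scipy.spatial.transform import Rotation as R
def cam(c):
    d=r.camera(c); return d
def proj(d,P):
    Rm=R.from_quat(d["attitude"]).as_matrix(); p=(np.atleast_2d(P)-d["xyz"])@Rm; q=p@d["camera_matrix"].T
    return q[:,:2]/q[:,2:]
def place(p,L,tilt=0,z0=0):
    M=R.from_euler("ZY",[p[2],-tilt]).as_matrix(); return np.atleast_2d(L)@M.T+[p[0],p[1],z0]
def fit(obs,p0,tilt=0,z0=0):  # obs: list of (camdict, local pts, pixels)
    f=lambda p:np.concatenate([(proj(d,place(p,L,tilt,z0))-U).ravel() for d,L,U in obs])
    s=least_squares(f,p0,loss="soft_l1"); return s.x,np.round(f(s.x).reshape(-1,2),1).tolist()
E
python3 - <<'E'
from h import *
T=cam("top");S=cam("side")
t=lambda a:np.array(a)/2.5+[130-.2,90-.2]; s=lambda a:np.array(a)/2.5+[120-.2,80-.2]
B=np.array([[.15,.055,0],[.15,-.055,0],[-.15,.055,0],[-.15,-.055,0]])
print(fit([(T,B,t([[646,146],[746,188],[523,368],[610,406]])),(S,B,s([[491,50],[580,32],[572,310],[659,283]]))],[.4,-.35,-.5],np.radians(35),.095))
F=np.array([[-110,-52,35],[-110,52,35],[104,-30,80],[104,30,80],[0,30,80],[0,-30,80]])/1e3
G=np.array([[104,-30,80],[104,30,80],[-110,52,35]])/1e3
print(fit([(T,F,t([[255,190],[246,274],[68,178],[60,230],[150,238],[157,190]])),(S,G,s([[35,460],[71,497],[282,424]]))],[.4,.15,1.57]))
Q=np.array([[32,-23,71],[-32,-23,71],[-32,23,71],[32,23,71]])/1e3
print(fit([(T,Q,t([[182,202],[236,202],[235,242],[180,240]])),(S,Q[:3],s([[168,400],[222,362],[247,390]]))],[.4,.1,1.57]))
for n,z in(("bottle",.19),("mug",.095),("basket",.07)):
    b=r.outline_of(n,"top")[-1 if n=="mug" else 0]["bbox"]
    Rm=R.from_quat(T["attitude"]).as_matrix(); ray=Rm@np.linalg.solve(T["camera_matrix"],[b[0],b[1],1]); print(n,T["xyz"]+ray*(z/2-T["xyz"][2])/ray[2])
print(R.from_quat(r.read_state()["eef_rot"]).as_matrix().round(3))
E
```

```text
(array([ 0.52007994, -0.33998494, -0.42272757]), [[0.0, -1.0], [0.6, -0.8], [-0.7, -0.2], [-0.7, 0.2], [0.0, 0.3], [-0.1, -1.3], [0.7, 0.6], [1.1, 0.4]])
(array([0.60175555, 0.19252517, 1.45950894]), [[0.5, -0.2], [-0.4, 0.1], [0.1, 0.4], [0.0, -0.3], [-0.6, 0.5], [-0.3, -0.5], [0.5, -0.9], [-0.8, 2.9], [0.7, -1.6]])
(array([0.59359042, 0.13103677, 1.54012635]), [[-0.7, 0.1], [-0.5, 0.7], [-0.9, 0.3], [-0.9, 0.4], [0.2, -1.9], [-0.5, -1.5], [1.6, -1.5]])
bottle [ 0.7325735  -0.10449592  0.095     ]
mug [ 0.74168248 -0.23157097  0.0475    ]
basket [0.73938456 0.06127701 0.035     ]
[[ 0.938  0.347  0.   ]
 [ 0.347 -0.938 -0.   ]
 [ 0.     0.    -1.   ]]
```

```bash
cat > go.py <<'E'
# prints tool-frame distance to a grasp-point target (x y z) and yaw of tool x
import sys
from h import *
x,y,z,yaw=map(float,sys.argv[1:5]); s=r.read_state(); M=R.from_quat(s["eef_rot"]).as_matrix()
d=M.T@(np.array([x,y,z-.008])-s["ee_pos"]); cy=np.arctan2(M[1,0],M[0,0])
print("shift",d.round(4),"turn",round((cy-yaw+np.pi)%(2*np.pi)-np.pi,4),"t",round(s["time"],2),"j",np.round(s["joint_positions"],2),"w",round(s["width"],4),"tilt",M[:,2].round(3),"F",np.round(s["ft_force"],1))
E
python3 -m pendant '[[0.031,-0.0105,0,0],[0.031,-0.0105,0,0],[0.031,-0.0105,0,0],[0.031,-0.0105,0,0],[0.031,-0.0105,0,0],[0.031,-0.0105,0,0],[0.031,-0.0105,0,0],[0.031,-0.0105,0,0]]' 1
python3 -m pendant '[[0.031,-0.0105,0,0],[0.031,-0.0105,0,0],[0.031,-0.0105,0,0],[0.031,-0.0105,0,0],[0,0,0,-0.12],[0,0,0,-0.12],[0,0,0,-0.12],[0,0,0,-0.12]]'
python3 go.py 0.519 -0.340 0.242 2.719
```

```text
time: 1.72
ee_pos: [0.4215, -0.42, 0.2338]
eef_rot: [0.984, 0.176, 0.0, 0.0]
ft_force: [0.6, -0.0, -0.7]
width: 0.0868
grip_force: 0.0
time: 2.38
ee_pos: [0.5224, -0.3385, 0.2335]
eef_rot: [0.913, 0.408, -0.0, 0.0]
ft_force: [-0.1, 1.0, 0.1]
width: 0.0868
grip_force: 0.0
shift [-0.0033 -0.0015 -0.0005] turn -1.8779 t 2.38 j [ 0.77  0.35 -0.34  1.45  0.12  1.36 -0.31] w 0.0868 tilt [-0. -0. -1.] F [-0.1  1.   0.1]
```

```bash
python3 -m pendant '[[0,0,0,-0.12],[0,0,0,-0.12],[0,0,0,-0.12],[0,0,0,-0.12],[0,0,0,-0.12],[0,0,0,-0.12],[0,0,0,-0.12],[0,0,0,-0.12]]' >/dev/null
python3 -m pendant '[[0,0,0,-0.12],[0,0,0,-0.12],[0,0,0,-0.12],[0,0,0,-0.12],[0,0,0,-0.12],[0,0,0,-0.12],[0,0,0,-0.12],[0,0,0,-0.08]]' 
python3 go.py 0.519 -0.340 0.242 2.719
python3 - <<'E'
from h import *
d=cam("top");cv2.imwrite("pics/t1.png",cv2.resize(d["img"][130:290,300:450,::-1],None,fx=3.5,fy=3.5,interpolation=cv2.INTER_CUBIC))
E
```

```text
time: 3.72
ee_pos: [0.5222, -0.3388, 0.2336]
eef_rot: [0.209, 0.978, -0.0, 0.0]
ft_force: [-0.8, -0.5, -0.1]
width: 0.0871
grip_force: 0.0
shift [ 0.0024 -0.0024 -0.0004] turn 0.0022 t 3.72 j [ 0.97  0.39 -0.62  1.44  0.23  1.38  1.5 ] w 0.0871 tilt [ 0. -0. -1.] F [-0.8 -0.5 -0.1]
```

View pics/t1.png

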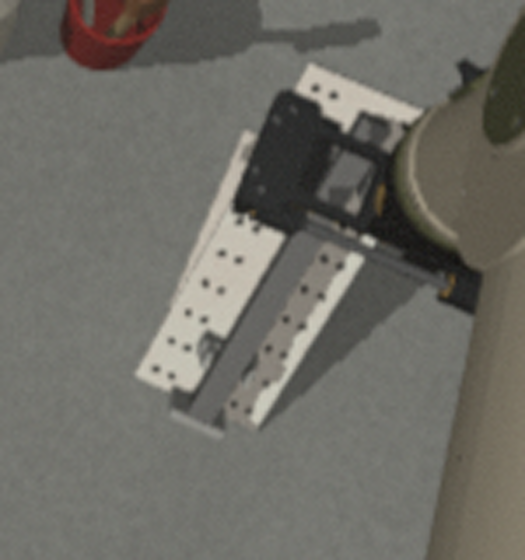

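The gripper sits squarely across the handle, with its jaws perpendicular to it. Next I'll descend and grip.

```bash
python3 -m pendant '[[0.0024,-0.0024,0.025,0],[0,0,0.025,0],[0,0,0.025,0],[0,0,0.02,0],[0,0,0.015,0],[0,0,0,0]]' 
python3 -m pendant '[[0,0,0,0],[0,0,0,0],[0,0,0,0],[0,0,0,0],[0,0,0,0],[0,0,0,0]]' 0 45
python3 go.py 0.519 -0.340 0.131 2.719
```

```text
time: 4.27
ee_pos: [0.5173, -0.3392, 0.1201]
eef_rot: [0.213, 0.977, 0.001, -0.002]
ft_force: [-0.5, 0.3, 0.1]
width: 0.0871
grip_force: 0.0
time: 4.77
ee_pos: [0.5192, -0.34, 0.1241]
eef_rot: [0.212, 0.977, -0.0, 0.0]
ft_force: [-0.2, -0.4, 0.5]
width: 0.0549
grip_force: 0.0
shift [ 0.0002 -0.0001  0.0011] turn -0.0044 t 4.77 j [ 0.96  0.47 -0.59  1.58  0.28  1.18  1.46] w 0.0549 tilt [ 0.001 -0.001 -1.   ] F [-0.2 -0.4  0.5]
```

```bash
python3 -m pendant '[[0,0,0,0],[0,0,0,0],[0,0,0,0],[0,0,0,0],[0,0,0,0],[0,0,0,0],[0,0,0,0],[0,0,0,0]]' 
python3 go.py 0.519 -0.340 0.131 2.719
```

```text
time: 5.43
ee_pos: [0.5191, -0.3398, 0.1235]
eef_rot: [0.212, 0.977, 0.0, 0.0]
ft_force: [-0.1, -0.3, -0.6]
width: 0.022
grip_force: 44.9
shift [ 0.     -0.0002  0.0005] turn -0.0041 t 5.43 j [ 0.96  0.47 -0.59  1.58  0.28  1.18  1.46] w 0.022 tilt [ 0.  0. -1.] F [-0.1 -0.3 -0.6]
```

```bash
python3 -m pendant '[[0,0,-0.01,0],[0,0,-0.02,0],[0,0,-0.03,0],[0,0,-0.03,0],[0,0,-0.03,0],[0,0,0,0.1],[0,0,0,0.12],[0,0,0,0.12]]' 
python3 -m pendant '[[0,0,0,0.12],[0,0,0,0.12],[0,0,0,0.12],[0,0,0,0.12],[0,0,0,0.12],[0,0,0,0.12],[0,0,0,0.12],[0,0,0,0.08]]' 
python3 go.py 0.5727 -0.0679 0.251 1.4595
```

```text
time: 6.1
ee_pos: [0.5191, -0.34, 0.2449]
eef_rot: [0.377, 0.926, -0.0, 0.001]
ft_force: [-0.3, 1.3, -0.9]
width: 0.0215
grip_force: 44.9
time: 6.77
ee_pos: [0.519, -0.3398, 0.2443]
eef_rot: [0.749, 0.663, -0.0, 0.0]
ft_force: [0.9, 0.5, -1.3]
width: 0.0216
grip_force: 44.9
shift [0.2764 0.0202 0.0012] turn -0.0111 t 6.77 j [ 0.84  0.35 -0.43  1.44  0.15  1.38  0.28] w 0.0216 tilt [ 0. -0. -1.] F [ 0.9  0.5 -1.3]
```

```bash
python3 -m pendant '[[0.03,0.0025,0,-0.011],[0.035,0.0025,0,0],[0.035,0.0025,0,0],[0.035,0.0025,0,0],[0.035,0.0025,0,0],[0.035,0.0025,0,0],[0.035,0.0025,0,0],[0.03,0.0025,0,0]]' >/dev/null
python3 -m pendant '[[0.006,0,0.025,0],[0,0,0.025,0],[0,0,0.02,0],[0,0,0,0],[0,0,0,0]]'
python3 go.py 0.5727 -0.0679 0.139 1.4595
python3 - <<'E'
from h import *
for c,(a,b,e,f) in(("top",(120,260,140,340)),("side",(60,320,120,380))):
    d=cam(c);cv2.imwrite(f"pics/{c}2.png",cv2.resize(d["img"][a:b,e:f,::-1],None,fx=[4,2.3][c=="side"],fy=[4,2.3][c=="side"],interpolation=cv2.INTER_CUBIC))
E
```

```text
time: 7.85
ee_pos: [0.5677, -0.0676, 0.1737]
eef_rot: [0.743, 0.669, -0.0, -0.001]
ft_force: [0.5, 0.3, -0.6]
width: 0.022
grip_force: 44.9
shift [0.0003 0.005  0.0427] turn 0.0063 t 7.85 j [ 0.53  0.31 -0.58  1.66  0.18  1.23 -0.2 ] w 0.022 tilt [-0.001  0.    -1.   ] F [ 0.5  0.3 -0.6]
```

View pics/top2.png

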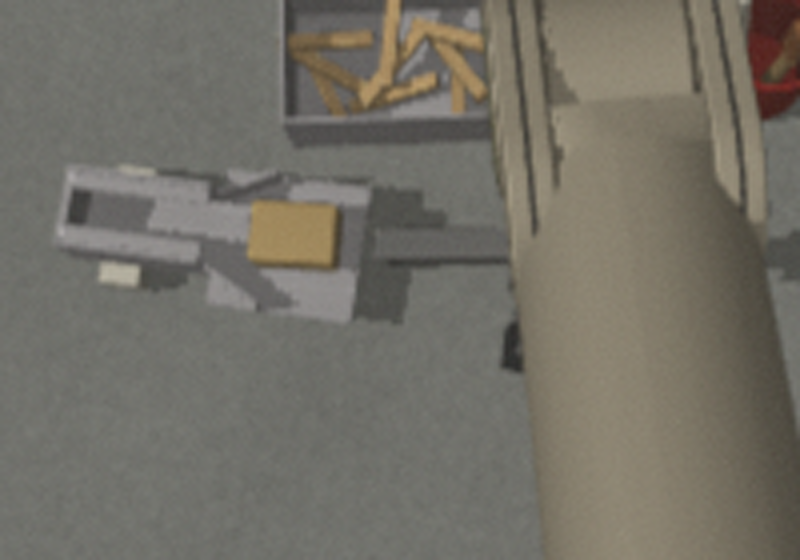

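View pics/side2.png

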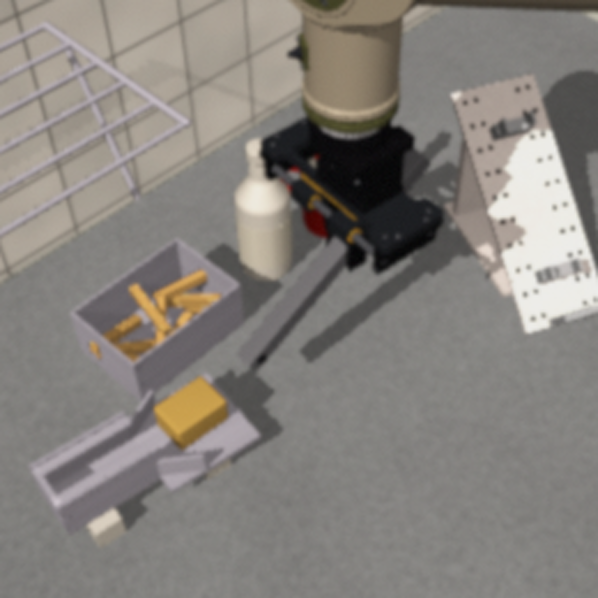

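The top view has the handle end at about (372,247) and the soap at (293,234). The side view has the handle's lower end at (258,362). I'll compare these with the model and refine the feeder line.

Run:
```python
from h import *
T=cam("top");S=cam("side")
t=lambda a:np.array(a)/4+[140-.4,120-.4]; s=lambda a:np.array(a)/2.3+[120-.3,60-.3]
F=np.array([[-110,-52,35],[-110,52,35],[104,-30,80],[104,30,80],[0,30,80],[0,-30,80]])/1e3
p,e=fit([(T,F,t([[372,183],[351,321],[66,167],[58,245],[200,262],[211,184]]))],[.6,.19,1.46]);print(p,e)
G=np.array([[104,-30,80],[104,30,80],[-110,52,35]])/1e3
print(proj(S,place(p,G))-s([[31,468],[66,508],[260,438]]))
st=r.read_state();M=R.from_quat(st["eef_rot"]).as_matrix();g=st["ee_pos"]-.008*M[:,2]
d=np.radians(35);ax=M@[np.cos(d),0,np.sin(d)];up=M@[np.sin(d),0,-np.cos(d)];y=M[:,1]
E=[g+.16*ax+.011*(a*up+b*y) for a,b in((1,1),(1,-1),(-1,1),(-1,-1))]
print("top crop px",((proj(T,E)-[139.6,119.6])*4).round(),"side",((proj(S,E)-[119.7,59.7])*2.3).round())
fx=np.array([np.cos(p[2]),np.sin(p[2])]);fy=np.array([-fx[1],fx[0]])
print("grasp in feeder",(g[:2]-p[:2])@fx,(g[:2]-p[:2])@fy)
Q=np.array([[32,-23,71],[-32,-23,71],[-32,23,71],[32,23,71]])/1e3
q,e=fit([(T,Q,t([[250,201],[338,203],[336,269],[247,264]]))],[.6,.13,1.5]);print(q,e,(q[:2]-p[:2])@fx,(q[:2]-p[:2])@fy)
```

```text
[0.60211294 0.19258526 1.45510018] [[-0.3, 0.3], [0.3, -0.3], [1.1, -0.2], [-0.3, 0.4], [-0.4, 0.3], [-0.1, -0.5]]
[[ 0.97833468 -0.52468043]
 [-1.25916114  0.71510054]
 [ 0.44362369 -2.23200427]]
top crop px [[374. 227.]
 [370. 257.]
 [394. 234.]
 [390. 264.]] side [[236. 354.]
 [249. 367.]
 [247. 358.]
 [259. 371.]]
grasp in feeder -0.26239886218725156 0.002825417415759551
[0.59540216 0.12986712 1.54155344] [[0.2, 0.2], [0.0, 0.3], [-0.2, -0.6], [0.0, -0.0]] -0.06307352349623153 -0.000574152204656428
```

```bash
python3 -m pendant '[[0,0.0028,0.02,0.009],[0,0,0.015,0],[0,0,0.008,0],[0,0,0,0],[0.015,0,0,0],[0.012,0,0,0],[0.012,0,0,0],[0,0,0,0]]'
python3 -m pendant '[[0.012,0,0,0],[0.012,0,0,0],[0.012,0,0,0],[0.012,0,0,0],[0.012,0,0,0],[0,0,0,0]]'
python3 - <<'E'
from h import *
st=r.read_state();M=R.from_quat(st["eef_rot"]).as_matrix();g=st["ee_pos"]-.008*M[:,2]
p=[.60211,.19259,1.4551];fx=np.array([np.cos(p[2]),np.sin(p[2])]);fy=np.array([-fx[1],fx[0]])
print("grasp in feeder",(g[:2]-p[:2])@fx,(g[:2]-p[:2])@fy,g[2],np.arctan2(M[1,0],M[0,0]))
d=cam("top");cv2.imwrite("pics/t3.png",cv2.resize(d["img"][140:230,140:300,::-1],None,fx=5,fy=5,interpolation=cv2.INTER_CUBIC))
E
```

```text
time: 8.72
ee_pos: [0.576, -0.0254, 0.1316]
eef_rot: [0.745, 0.667, 0.001, 0.0]
ft_force: [-0.5, -0.3, 0.3]
width: 0.0214
grip_force: 44.9
time: 9.22
ee_pos: [0.5822, 0.0346, 0.1307]
eef_rot: [0.745, 0.667, 0.001, -0.001]
ft_force: [-0.3, 0.7, -1.0]
width: 0.0219
grip_force: 44.9
grasp in feeder -0.1592375156767664 0.0015020334014022132 0.1386966010729334 1.4608584366979034
```

View pics/t3.png

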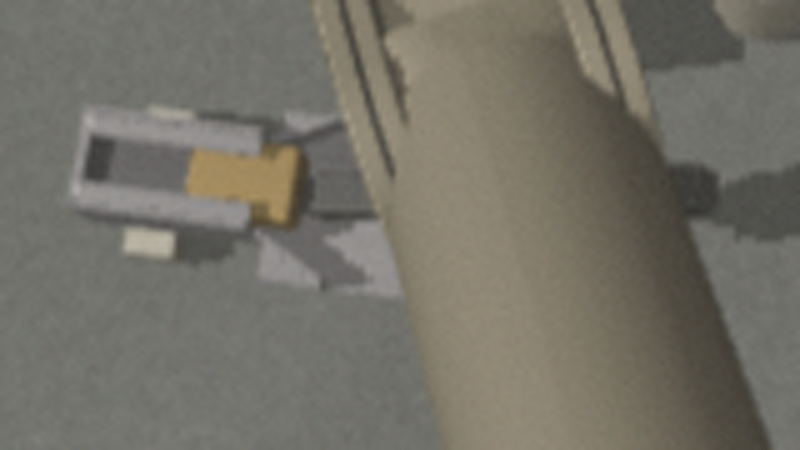

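The soap has gone into the mouth (rear at px (300,188)) with the handle centred behind it, about 2 mm towards feeder +y. I'll correct that and push on.

```bash
python3 -m pendant '[[0,0.0012,0,0.006],[0.010,0,0,0],[0.010,0,0,0],[0.010,0,0,0],[0.010,0,0,0],[0.008,0,0,0],[0,0,0,0]]'
python3 -m pendant '[[0.004,0,0,0],[0.002,0,0,0],[0,0,0,0]]'
python3 - <<'E'
from h import *
st=r.read_state();M=R.from_quat(st["eef_rot"]).as_matrix();g=st["ee_pos"]-.008*M[:,2]
p=[.60211,.19259,1.4551];fx=np.array([np.cos(p[2]),np.sin(p[2])]);fy=np.array([-fx[1],fx[0]])
print("grasp in feeder",(g[:2]-p[:2])@fx,(g[:2]-p[:2])@fy,g[2],np.arctan2(M[1,0],M[0,0]))
d=cam("top");a=cv2.resize(d["img"][150:210,140:240,::-1],None,fx=6,fy=6,interpolation=cv2.INTER_CUBIC[0] if 0 else 2)
d=cam("side");b=cv2.resize(d["img"][200:300,125:225,::-1],None,fx=3.6,fy=3.6,interpolation=2)
cv2.imwrite("pics/t4.png",np.hstack([a[:,:430],b]))
E
```

```text
time: 9.85
ee_pos: [0.589, 0.081, 0.1306]
eef_rot: [0.747, 0.665, 0.0, -0.0]
ft_force: [0.0, 0.8, -0.8]
width: 0.0217
grip_force: 44.9
time: 10.1
ee_pos: [0.59, 0.0841, 0.1306]
eef_rot: [0.748, 0.663, 0.0, 0.0]
ft_force: [-0.6, -0.0, -1.5]
width: 0.0213
grip_force: 44.9
grasp in feeder -0.10919625946147225 -0.00046424381504383557 0.13859989753815363 1.4507603461803966
```

View pics/t4.png

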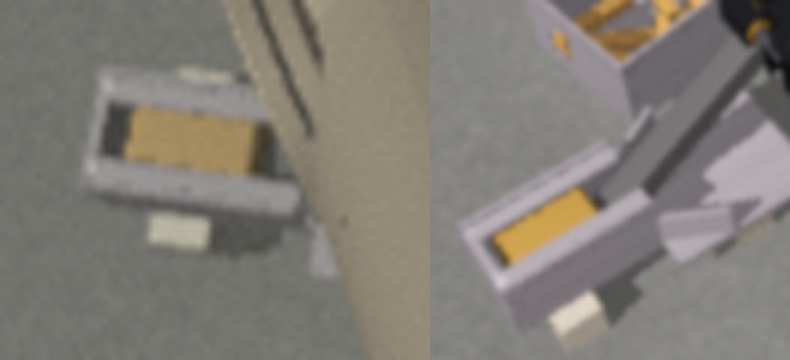

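The soap is about 8 mm short of the stop (front at px 127, wall at about 104 in the top crop). I'll push it home and watch the force.

```bash
python3 -m pendant '[[0.004,0,0,0],[0.002,0,0,0],[0,0,0,0]]' | grep -E 'ee_pos|ft'
python3 -m pendant '[[0.002,0,0,0],[0,0,0,0],[0,0,0,0]]'| grep -E 'ee_pos|ft'
python3 -m pendant '[[0.0015,0,0,0],[0,0,0,0],[0,0,0,0]]'| grep -E 'ee_pos|ft'
python3 - <<'E'
from h import *
s=r.read_state();print(s["ft_force"],s["torque"])
E
```

```text
ee_pos: [0.5906, 0.0905, 0.1306]
ft_force: [1.0, -0.6, -1.9]
ee_pos: [0.5909, 0.0921, 0.1306]
ft_force: [0.0, -0.3, -0.4]
ee_pos: [0.5911, 0.0926, 0.1306]
ft_force: [-0.9, -4.7, 1.8]
[-0.85403006 -4.74373676  1.81419908] [-0.99041996  0.18537723  0.06796409]
```

Contact with the stop shows as a 4.7 N rise. I'll retract, lift and check the soap.

```bash
python3 -m pendant '[[-0.01,0,0,0],[-0.02,0,0,0],[-0.03,0,0,0],[-0.03,0,0,0],[-0.035,0,0,0],[-0.035,0,-0.015,0],[-0.02,0,-0.03,0],[0,0,-0.03,0]]' >/dev/null
python3 -m pendant '[[0,0,-0.03,0],[0,0,-0.008,0],[0,0,0,0]]'
python3 go.py 0.519 -0.340 0.252 2.719
python3 - <<'E'
from h import *
d=cam("top");S=cam("side");a=cv2.resize(d["img"][150:210,140:240,::-1],None,fx=6,fy=6,interpolation=2)
t=np.array
p=[.60211,.19259,1.4551]
for c,D in(("top",d),("side",S)):
    o=r.outline_of("soap",c)
    print(c,[(x["score"],x["bbox"]) for x in o[:1]])
# expected front/rear top edge of soap when home, slot half-width 14
P=np.array([[100,-14,71],[100,14,71],[36,-14,71],[36,14,71]])/1e3
u=(proj(d,place(p,P))-[139.6,149.6])*6
for x in u: cv2.circle(a,tuple(int(v) for v in x.round()),3,(0,255,0),-1)
b=cv2.resize(S["img"][100:300,130:430,::-1],None,fx=1.8,fy=1.8,interpolation=2)
cv2.imwrite("pics/t5.png",np.hstack([a[:,:260],b]))
E
```

```text
time: 11.87
ee_pos: [0.5707, -0.0853, 0.2462]
eef_rot: [0.748, 0.663, 0.002, 0.002]
ft_force: [0.6, 0.3, -1.4]
width: 0.0215
grip_force: 44.9
shift [-0.259  -0.0208  0.0021] turn -1.2681 t 11.87 j [ 0.55  0.27 -0.58  1.55  0.15  1.36 -0.16] w 0.0215 tilt [ 0.005 -0.    -1.   ] F [ 0.6  0.3 -1.4]
top [(0.7, [170.4, 172.7, 26.1, 11.4])]
side [(0.76, [151.9, 263.1, 25.6, 19.5])]
```

View pics/t5.png

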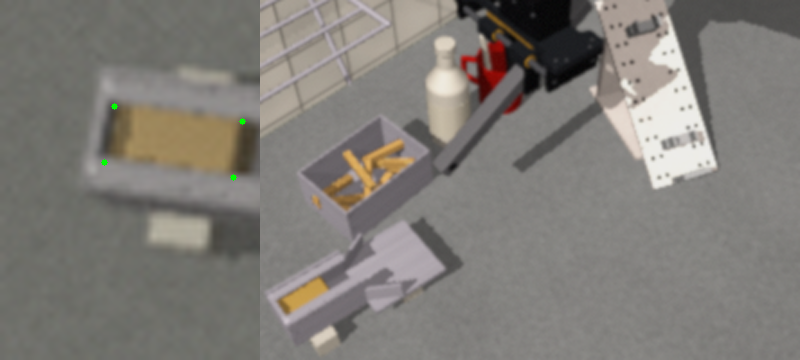

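The soap's front reaches the projected home line at px (114,106)–(104,162), so it's home. The handle is still straight in the grip. Now back to the stand.

```bash
python3 -m pendant '[[-0.03,-0.0025,0,0],[-0.034,-0.0025,0,0],[-0.034,-0.0025,0,0],[-0.034,-0.0025,0,0],[-0.034,-0.0025,0,0],[-0.034,-0.0025,0,0],[-0.034,-0.0025,0,0],[-0.025,-0.0025,0,0]]' >/dev/null
python3 -m pendant '[[0,0,0,-0.1],[0,0,0,-0.12],[0,0,0,-0.12],[0,0,0,-0.12],[0,0,0,-0.12],[0,0,0,-0.12],[0,0,0,-0.12],[0,0,0,-0.12]]'>/dev/null
python3 -m pendant '[[0,0,0,-0.12],[0,0,0,-0.12],[0,0,0,-0.08],[0,0,0,0],[0,0,0,0]]'
python3 go.py 0.5218 -0.3410 0.1345 2.715
```

```text
time: 13.82
ee_pos: [0.5182, -0.3398, 0.2422]
eef_rot: [0.215, 0.977, 0.001, -0.001]
ft_force: [-0.6, 0.2, -1.3]
width: 0.0216
grip_force: 44.9
shift [-0.004   0.0003  0.1157] turn -0.0067 t 13.82 j [ 0.98  0.38 -0.62  1.44  0.22  1.4   1.49] w 0.0216 tilt [-0.001  0.001 -1.   ] F [-0.6  0.2 -1.3]
```

```bash
python3 -m pendant '[[-0.004,0,0.015,-0.007],[0,0,0.025,0],[0,0,0.02,0],[0,0,0.015,0],[0,0,0.01,0],[0,0,0,0],[0,0,0,0]]'
python3 go.py 0.5218 -0.3410 0.1345 2.715
```

```text
time: 14.4
ee_pos: [0.5222, -0.3416, 0.1581]
eef_rot: [0.211, 0.978, 0.0, -0.0]
ft_force: [0.5, -0.4, -0.3]
width: 0.0214
grip_force: 44.9
shift [0.0006 0.0003 0.0316] turn 0.0023 t 14.4 j [ 0.97  0.45 -0.6   1.53  0.26  1.24  1.47] w 0.0214 tilt [-0.001  0.001 -1.   ] F [ 0.5 -0.4 -0.3]
```

```bash
python3 -m pendant '[[0,0,0.012,0],[0,0,0.01,0],[0,0,0.006,0],[0,0,0.002,0],[0,0,0,0],[0,0,0,0]]'
python3 go.py 0.5218 -0.3410 0.1345 2.715
```

```text
time: 14.9
ee_pos: [0.5223, -0.3418, 0.1287]
eef_rot: [0.21, 0.978, -0.0, 0.0]
ft_force: [-0.1, -0.4, -0.2]
width: 0.0215
grip_force: 44.9
shift [0.0008 0.0005 0.0022] turn 0.0027 t 14.9 j [ 0.96  0.47 -0.6   1.56  0.28  1.19  1.46] w 0.0215 tilt [ 0. -0. -1.] F [-0.1 -0.4 -0.2]
```

```bash
python3 -m pendant '[[0,0,0.002,0],[0,0,0,0],[0,0,0,0]]'
python3 -m pendant '[[0,0,0,0],[0,0,0,0],[0,0,0,0],[0,0,0,0],[0,0,0,0],[0,0,0,0],[0,0,0,0],[0,0,0,0]]' 0.75
python3 -m pendant '[[0,0,0,0],[0,0,0,0],[0,0,0,0],[0,0,0,0],[0,0,0,0],[0,0,0,0]]'
```

```text
time: 15.15
ee_pos: [0.5223, -0.3418, 0.1267]
eef_rot: [0.21, 0.978, -0.0, 0.0]
ft_force: [-0.1, -1.0, -0.3]
width: 0.0218
grip_force: 44.9
time: 15.82
ee_pos: [0.5222, -0.3417, 0.1266]
eef_rot: [0.21, 0.978, -0.0, 0.0]
ft_force: [0.1, -0.3, 0.5]
width: 0.0629
grip_force: 0.0
time: 16.32
ee_pos: [0.5222, -0.3417, 0.1265]
eef_rot: [0.21, 0.978, -0.0, -0.0]
ft_force: [1.0, -1.0, 0.4]
width: 0.0653
grip_force: 0.0
```

Released. I'll rise, move aside and look.

```bash
python3 -m pendant '[[0,0,-0.01,0],[0,0,-0.025,0],[0,0,-0.035,0],[0,0,-0.035,0],[0.03,0,-0.03,0],[0.035,0,0,0],[0.035,0,0,0],[0.035,0,0,0]]' >/dev/null
python3 -m pendant '[[0.035,0,0,0],[0.035,0,0,0],[0,0,0,0],[0,0,0,0]]'
python3 - <<'E'
from h import *
T=cam("top");S=cam("side")
a=cv2.resize(T["img"][135:275,320:450,::-1],None,fx=3,fy=3,interpolation=2)
b=cv2.resize(S["img"][80:220,300:400,::-1],None,fx=3,fy=3,interpolation=2)
M=np.array([[x,y,41] for x in(-140,140) for y in(-11,11)])/1e3
for im,D,o in((a,T,[320,135]),(b,S,[300,80])):
    for u in (proj(D,place([.52008,-.33998,-.42273],M,np.radians(35),.095))-o)*3: cv2.circle(im,tuple(int(v) for v in u.round()),2,(0,255,0),-1)
cv2.imwrite("pics/t6.png",np.hstack([a,b]))
E
```

```text
time: 17.32
ee_pos: [0.335, -0.2576, 0.2623]
eef_rot: [0.211, 0.977, -0.002, 0.001]
ft_force: [0.1, 0.5, 1.5]
width: 0.0652
grip_force: 0.0
```

View pics/t6.png

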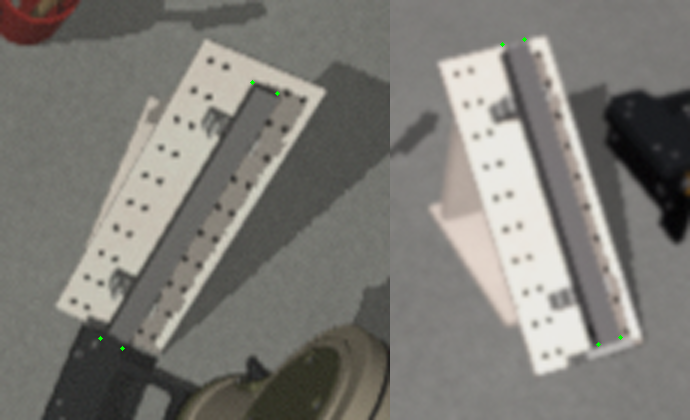

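The handle lies along the predicted seated outline, with its ends at the green marks in both views, and the arm is clear. I'm handing the job in.

```bash
python3 -c "
from bench import r
print(r.close_job())"
```

```text
the job is handed in; nothing more can be done
None
```

I handed the job in at about 17 s: the soap is home against the end stop, the handle lies released in both clips, and the arm is clear; the hand-in call returned no verdict.

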